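# Pull the orange mask plate from the gated rack and set it on the light easel

### The arm

A 6-joint arm with a two-finger parallel gripper is mounted at the origin on the work surface. World frame = base frame: x ahead of the robot, y to its left, z up, the work surface at z = 0. Lengths are in m, angles in rad, forces in N, time in s.
With the tool pointing down it reaches from about 0.35 to 0.775 m from the base axis. Payload 7.3 kg.
Tool frame: the origin (TCP) lies between the finger pads; the fingertips stand ahead of it and the grasp point (between the pads) lies 6 mm ahead of it (robot.tip_extent is the x of the fingertips in the tool frame, in m); x points along the fingers, z is the direction in which the jaws open and shut, and the axes are right-handed (so a half turn about x gives the same grasp; the last joint's range is limited). The gripper opens to 92 mm and grips with 3 to 60 N. Pads are 19 mm wide; open, the fingers measure 130 mm over their backs; the gripper's body (75 mm by 190 mm) begins 47 mm behind the grasp point.
Start: joints at [-1.423, 0.342, 1.524, -0, 1.275, -0.146], TCP at [0.152, -0.503, 0.252] pointing down, gripper open.
Joint ranges: [-2.53, 2.53], [-0.77, 2.02], [0.04, 2.7], [-1, 4.14], [0.28, 2.66], [-3.11, 3.11]. Speed limits (rad/s): [2.57, 2.57, 3.14, 3.14, 3.14, 3.14].

### API

Orientations are given as [roll, pitch, yaw] about the fixed x, y, z axes, in that order (R = Rz(yaw) Ry(pitch) Rx(roll)).
In Python, from cell import robot gives the robot as it stands. The module is installed in compiled form; this text tells all that it offers.
- The arm moves only by the shell command python3 -m creep 'ROWS' [FORCE]. ROWS is JSON, a list of rows, each an object with "translation": the shift along the tool's x, y, z in m, a list of three; "twist": the turn, a rotation vector about the tool's x, y, z in rad, a list of three; "hand": the opening in per cent of the stroke, from 0 (shut) to 100 (fully open). A call has 1 to 5 rows; each row is the pose to reach, as a shift and turn from the pose measured when the call began, along the tool's axes at that moment; what a row does not reach only later rows make up. A row lasts 1/10 s, in which the tool goes at most 50 mm and 8.59 degrees, less where a joint would pass 70% of its speed; a pose out of reach is approached as far as the arm can. A call with a gripper value outside its range is refused whole. The fingers move at their own pace and stop on an object; FORCE is the grip in N (left out, the last holds). Time passes only in rows, so rows that repeat a pose let the fingers close. It gives the time, the measured TCP pose, the force and the opening at its end, in the units of the state.
- robot.observe(): the state, without advancing time (a new reading comes with each control period).
- robot.read_camera(name): name is "scene" or "top" or "wrist"; returns the picture (384x512x3 uint8, blue, green, red); there is no depth.
- robot.calibration(name): a dict with "intrinsics" (3x3 intrinsics, pixels), "dist" ([k1, k2, p1, p2, k3] as OpenCV has them; the pictures are not rectified), "cam_to_world" (4x4, takes a point from camera to world coordinates); the wrist camera has in their place "mount" (4x4, takes a point from camera to tool coordinates, whose origin is the TCP and whose axes are the tool frame's). Camera axes: x right, y up, looking along -z (the intrinsics and any distortion apply to the point x, -y, -z); pixel columns grow to the right and rows downward; lengths in m; the calibration is good to about 2 mm. A picture is of the moment at which its call begins: read the wrist's pose just before it. calibration takes no time and is no camera call.
- robot.hand_in(): hands the job in, once; it reports no verdict.
The state is a dict: "time": time; "qpos": joint angles; "qvel": joint speeds; "joint_efforts": joint torques, N m; "tool_pos": TCP position; "tool_rot": TCP orientation; "contact_force": force on the tool from outside, world axes, zero at the start; "torque": the same for the moment, N m; "opening": finger opening in m.
Only numpy, scipy, OpenCV 4.12 (cv2) and the standard library are available. Lean on these libraries where they do the work, as an engineer would, in place of code of your own. Each camera call takes 0.05 s, during which the arm holds its last target. There are 200 camera calls.

### The job

Slide the red-tabbed gate of the white rack fully open, draw the orange-framed mask plate straight up out of its slot and set it down, without dropping it, on the ledge of the inspection easel, right way up, centred and leaning back against the light panel. Then push the rack's gate fully shut again over the other plates. Leave the other plates in their slots and do not shift or knock over the bottle, the black lens barrel, the green beaker or the round wafer box.

Things in the scene. Friction and masses are not known exactly. Their poses are not given: they have to be found in the camera images.
- rack: Fixed white rack 136 (x) x 214 (y) x 100 mm; origin: centre of underside. 4 slots at y = -72, -24, 24, 72 mm, 12 mm wide, hold plates in its x-z plane, lower edges at z = 10, tops at z = 140 mm, 40 mm gaps between plates. Slots guide only the plates' side edges (|x| over 48 mm, z 10 to 100 mm). Two rods (top z = 142) run out to x = -132 at y = +-102 mm under the gate.
- gate (a joint): Rack's gate: aluminium strip 40 (x) x 214 (y) x 6 mm at z = 143 to 149 mm of the rack, lying over the -x end of all plates (20 mm overlap) so that none can be lifted. Slides along the rack's -x: 0 = fully shut, 0.045 m = fully open (plates free from 0.022). 3 N of friction holds it where it is left.
- gate_tab (a point): Centre of the gate's red upright tab, 12 (rack x) x 40 (rack y) x 36 mm high, standing on the strip at mid-length; the point is 18 mm below the tab's top and moves with the gate. Gate shut: at x = -62, y = 0, z = 167 mm in the rack's frame.
- plate_orange: The mask plate with an orange frame, standing in one of the rack's four slots: 110 mm wide (its x), 8 mm thick (its y), 130 mm tall (its z, up). Origin: centre of its lower edge. About 0.2 kg. The front and back are alike. Its x is along the rack's x at the start.
- plate_blue: The mask plate with a blue frame, in another slot: 110 mm wide (its x), 8 mm thick (its y), 130 mm tall (its z, up). Origin: centre of its lower edge. About 0.2 kg. The front and back are alike. 
- plate_black: The mask plate with a black frame, in another slot: 110 mm wide (its x), 8 mm thick (its y), 130 mm tall (its z, up). Origin: centre of its lower edge. About 0.2 kg. The front and back are alike. 
- plate_grey: The mask plate with a grey frame, in another slot: 110 mm wide (its x), 8 mm thick (its y), 130 mm tall (its z, up). Origin: centre of its lower edge. About 0.2 kg. The front and back are alike. 
- easel: Fixed inspection easel, base 130 (x) x 136 (y) x 12 mm; origin: centre of underside. Faces its +x: a panel with white light face, 120 mm wide, leans back 0.35 rad (top towards -x) and rises 80 mm along the slope above a 120 mm wide ledge square to it. Ledge 14 mm deep from panel to a black lip 8 mm high. A set plate stands 50 mm above the panel's top.
- easel_seat (a point): Where the centre of the plate's lower edge belongs: on the ledge, mid-width, 4 mm before the panel (plate flush on it). In the easel's frame x = 3.8, y = 0, z = 46.4 mm. The plate's x lies along the easel's y (either way round), its z leans 0.35 rad towards the easel's -x.
- bottle: White bottle with a blue cap, radius 26 mm, 155 mm tall, standing between rack and easel; origin: centre of its underside. Leave it alone.
- lens: Black lens barrel, radius 26 mm, 75 mm tall, standing behind the easel; origin: centre of its underside. Leave it alone.
- beaker: Green open beaker, rim radius 28 mm, 80 mm tall, standing in front (+x) of the easel; origin: centre of its underside. Leave it alone.
- shipper: Round flat wafer box, clear below and blue above, radius 58 mm, 20 mm high, lying beyond the rack and easel; origin: centre of its underside. Leave it alone.
Things that resemble listed ones, but are neither listed nor needed, are in the scene too. Leave any brown or pink look-alike of the easel alone.

How it is judged:
By the outcome, as a careful person would: the job done as asked, in the order asked, and still so for the second after the job is handed in, with the robot touching nothing.
It also fails if it takes over 61 s, if anything falls off the work surface, if the arm or the gripper's body presses on something with over 40 N, if the wrist force passes 120 N, or if a joint passes its speed limit or range.

## Working session

There is one attempt and no reset: what is moved stays moved. The work goes in short steps, Python scripts to look and compute and a shell command to move; the robot and the scene stay as the last step left them, time stands still between calls to the robot, and variables do not carry over. Pictures are saved under pics/ and viewed, about 8 in all and at most 12, crops included, and the job is handed in when it is done.

```bash
mkdir -p pics; ls
cat > h.py <<'E'
import numpy as np,cv2
from cell import robot
from scipy.spatial.transform import Rotation as R
def cam(n):
    c=robot.calibration(n); K=np.array(c['intrinsics']);d=np.array(c['dist'])
    if n=='wrist':
        s=robot.observe();T=np.eye(4);T[:3,:3]=R.from_euler('xyz',s['tool_rot']).as_matrix();T[:3,3]=s['tool_pos'];M=T@np.array(c['mount'])
    else: M=np.array(c['cam_to_world'])
    return K,d,M
def proj(P,c):
    K,d,M=c;P=np.atleast_2d(P);q=(P-M[:3,3])@M[:3,:3];q=q*[1,-1,-1]
    return cv2.projectPoints(q.reshape(-1,1,3),np.zeros(3),np.zeros(3),K,d)[0][:,0]
def ray(p,c):
    K,d,M=c;u=cv2.undistortPoints(np.array(p,float).reshape(-1,1,2),K,d)[:,0]
    v=np.c_[u[:,0],-u[:,1],-np.ones(len(u))]@M[:3,:3].T
    return M[:3,3],v
def atz(p,z,c):
    o,v=ray(p,c);z=np.broadcast_to(z,len(v));return o+v*((z-o[2])/v[:,2])[:,None]
E
python3 - <<'E'
from h import *
s=robot.observe();print(s, robot.tip_extent)
for n in('scene','top'):
    cv2.imwrite(f'pics/{n}0.png',robot.read_camera(n)); print(n,cam(n)[2].round(3).tolist())
a=np.hstack([cv2.imread('pics/scene0.png'),cv2.imread('pics/top0.png')])
E
```

```text
pics
{'time': 0.0, 'qpos': array([-1.42298535e+00,  3.42715328e-01,  1.52501201e+00, -1.13922398e-06,
        1.27542612e+00, -1.46003163e-01]), 'qvel': array([-0.00153873, -0.00077119, -0.00017624, -0.00165065, -0.00084502,
       -0.0005972 ]), 'joint_efforts': array([ 5.61912857e-04, -4.31234622e+01, -2.44219977e+01,  7.16162869e-02,
        5.58993733e-02, -1.32793780e-04]), 'tool_pos': array([ 0.15200617, -0.50212068,  0.25105053]), 'tool_rot': array([2.99628744, 1.56923552, 1.71930559]), 'contact_force': array([ 0.78716682, -0.4212464 ,  0.00672829]), 'torque': array([-0.05116529, -0.06732588,  0.01685629]), 'opening': 0.09156379085375692} 0.025
scene [[-0.289, -0.546, 0.786, 1.118], [0.957, -0.168, 0.235, 0.175], [0.004, 0.82, 0.572, 0.552], [0.0, 0.0, 0.0, 1.0]]
top [[0.053, 0.978, -0.2, 0.3], [-0.999, 0.052, -0.01, -0.022], [0.001, 0.2, 0.98, 1.239], [0.0, 0.0, 0.0, 1.0]]
```

View pics/scene0.png

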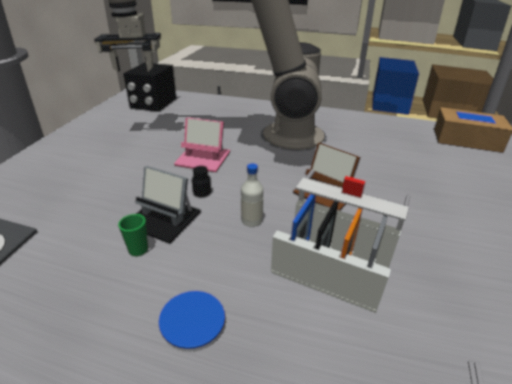

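View pics/top0.png

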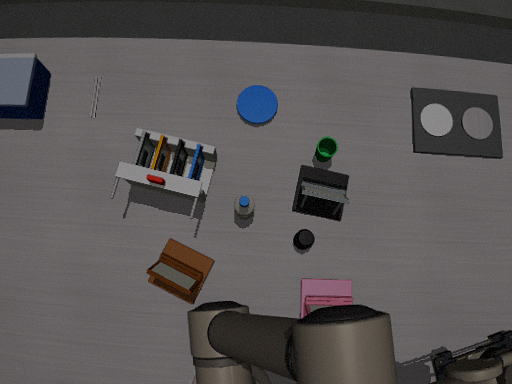

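The scene view shows the rack at (340,240) with blue, black, orange and grey plates and the red tab at (353,186). The black easel is at (165,205), the pink and brown look-alikes at (203,145) and (325,175), the bottle at (252,200), the lens at (201,182), the beaker at (134,235) and the box at (192,320). The top view puts the rack at (165,170), the real black easel at (320,192), the brown one at (180,270) and the pink one at (327,298).

Next are close crops to measure from.

Run:
```python
from h import *
t=cv2.imread('pics/top0.png');s=cv2.imread('pics/scene0.png')
f=lambda im,x,y,w,h:cv2.resize(im[y:y+h,x:x+w],(400,300),interpolation=cv2.INTER_CUBIC)
# top rack crop (105,120,120x90) ; top easel (280,135,80x60)->400x300 ; 
a=np.vstack([np.hstack([f(t,105,125,120,90),f(t,275,155,80,60+0)]),np.hstack([f(s,265,160,160,120),f(s,110,155,120,90)])])
cv2.imwrite('pics/crop0.png',a)
```

```text
(no output)
```

View pics/crop0.png

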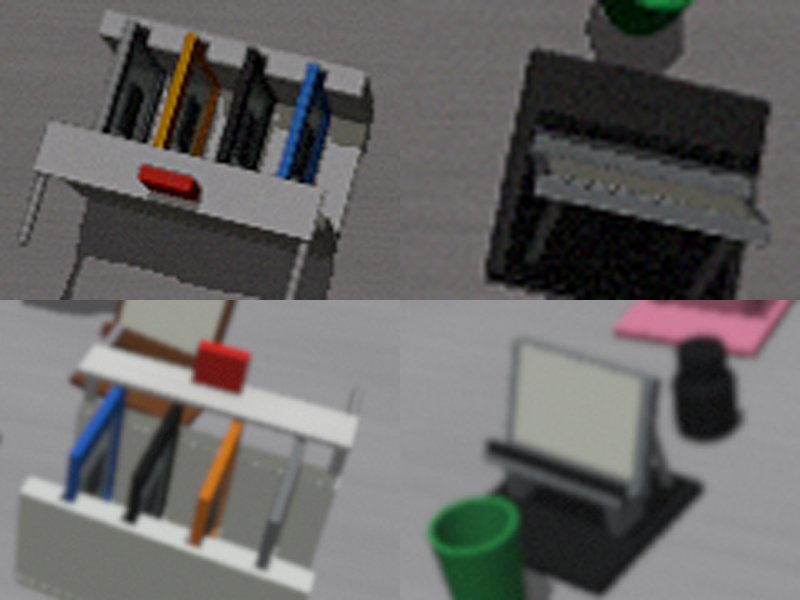

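The crops confirm the target: the orange plate is the second from the image left in the top view, with its top edge near crop (190,40). In the scene view it lies between black and grey, which puts it at slot y=+24 mm. The easel is black with a white face and sits beside the beaker. I'll fit the poses next.

```bash
cat > fit.py <<'E'
from h import *
from scipy.optimize import least_squares
ct,cs=cam('top'),cam('scene')
TR=lambda u,v:(105+u*.3,125+v*.3); TE=lambda u,v:(275+(u-400)*.2,155+v*.2)
SR=lambda u,v:(265+u*.4,160+(v-300)*.4); SE=lambda u,v:(110+(u-400)*.3,155+(v-300)*.3)
rack=[(ct,TR(50,122),(-35,107,149)),(ct,TR(325,192),(-35,-107,149)),(ct,TR(38,168),(-75,107,149)),(ct,TR(312,238),(-75,-107,149)),
(ct,TR(105,12),(68,107,100)),(ct,TR(368,75),(68,-107,100)),
(cs,SR(20,492),(68,-107,100)),(cs,SR(312,592),(68,107,100)),(cs,SR(80,370),(-35,-107,149)),(cs,SR(352,445),(-35,107,149)),(cs,SR(97,345),(-75,-107,149)),(cs,SR(358,418),(-75,107,149))]
easel=[(ct,TE(533,50),(65,68,12)),(ct,TE(770,100),(65,-68,12)),(ct,TE(487,282),(-65,68,12)),
(cs,SE(600,592),(65,68,10)),(cs,SE(703,487),(-65,68,12)),(cs,SE(515,340),(-27.4,-60,120)),(cs,SE(660,378),(-27.4,60,120)),(ct,TE(768,240),(-29,-60,120)),(ct,TE(535,190),(-29,60,120))]
def fit(pts,p0):
    def f(p,full=False):
        c,s=np.cos(p[2]),np.sin(p[2]);r=[]
        for cm,uv,L in pts:
            L=np.array(L)/1000;W=[p[0]+c*L[0]-s*L[1],p[1]+s*L[0]+c*L[1],L[2]]
            r.append(proj(W,cm)[0]-uv)
        return np.array(r).ravel()
    q=least_squares(f,p0,loss='soft_l1',x_scale=[.1,.1,.3]);return q.x,f(q.x).reshape(-1,2)
for n,p,p0 in(('rack',rack,(.55,.3,-.2)),('easel',easel,(.5,-.1,-.2))):
    x,r=fit(p,p0);print(n,x.round(4),'\n',r.round(1).tolist())
E
python3 fit.py
python3 - <<'E'
from h import *
c=cam('top')
print(atz([(244,201)],.155,c),atz([(303,236),(326,148)],.078,c),atz([(257,103)],.02,c))
print(robot.calibration('wrist')['mount'])
E
```

```text
rack [ 0.5868  0.1955 -0.1926] 
 [[-0.6, -1.5], [-0.3, -2.1], [-1.7, -0.1], [-0.7, -0.1], [-0.4, -0.6], [-0.9, -0.8], [0.2, -1.4], [-0.7, -1.2], [-1.4, -1.6], [-0.2, 0.2], [-1.1, -1.1], [0.3, -1.0]]
easel [ 0.5441 -0.2123 -0.1677] 
 [[-0.5, -0.1], [0.2, 0.5], [-0.7, -0.9], [0.3, -2.3], [1.0, -3.7], [-0.0, -1.9], [-1.8, -0.9], [0.4, -1.9], [-0.1, -2.3]]
[[ 0.48612163 -0.00673203  0.155     ]] [[ 0.4174919  -0.15943209  0.078     ]
 [ 0.6519456  -0.21359275  0.078     ]] [[ 0.79094281 -0.02617854  0.02      ]]
[[ 1.88186645e-04  2.91066604e-01 -9.56702773e-01 -1.33998840e-01]
 [ 6.08641006e-04  9.56702580e-01  2.91066665e-01  7.80224996e-02]
 [ 9.99999797e-01 -6.37063397e-04  2.88357808e-06 -1.66965074e-04]
 [ 0.00000000e+00  0.00000000e+00  0.00000000e+00  1.00000000e+00]]
```

```bash
cat >> h.py <<'E'
RACK=np.array([.5868,.1955,-.1926]);EASEL=np.array([.5441,-.2123,-.1677])
def w(fr,p):
    c,s=np.cos(fr[2]),np.sin(fr[2]);p=np.array(p)/1000
    return np.array([fr[0]+c*p[0]-s*p[1],fr[1]+s*p[0]+c*p[1],p[2]])
def tool(yawz,tilt=0):
    z=np.array([np.cos(yawz),np.sin(yawz),0]);x=np.array([0,0,-1.]);y=np.cross(z,x)
    return np.c_[x,y,z]@R.from_rotvec([0,-tilt,0]).as_matrix()
def go(pos,Rt):
    s=robot.observe();R0=R.from_euler('xyz',s['tool_rot']).as_matrix()
    print('shift',(R0.T@(np.array(pos)-s['tool_pos'])).round(4),'twist',R.from_matrix(R0.T@Rt).as_rotvec().round(3),'pos',s['tool_pos'].round(4),'t',round(s['time'],2))
E
python3 - <<'E'
from h import *
print(w(RACK,(-62,0,167)),w(RACK,(0,24,140)),w(EASEL,(3.8,0,46.4)))
p=w(RACK,(-62,0,280));go(p,tool(-.1926))
E
```

```text
[0.52594639 0.20736751 0.167     ] [0.59139388 0.21905624 0.14      ] [ 0.54784669 -0.21293428  0.0464    ]
shift [-0.028   0.5634 -0.5709] twist [-1.084e+00 -1.000e-03 -1.000e-03] pos [ 0.152  -0.5022  0.2511] t 0.1
```

```bash
cat > g.py <<'E'
from h import *
p=w(RACK,(-62,0,280));go(p,tool(-.1926))
E
python3 -m creep '[{"translation":[-0.03,0.05,-0.01],"twist":[-0.1,0,0],"hand":60},{"translation":[-0.03,0.09,-0.05],"twist":[-0.2,0,0],"hand":60},{"translation":[-0.03,0.13,-0.09],"twist":[-0.3,0,0],"hand":60},{"translation":[-0.03,0.16,-0.13],"twist":[-0.4,0,0],"hand":60},{"translation":[-0.03,0.19,-0.17],"twist":[-0.5,0,0],"hand":60}]'; python3 g.py
```

```text
time: 0.6
tool_pos: [0.2781, -0.3009, 0.281]
tool_rot: [2.477, 1.569, 1.704]
contact_force: [1.7, 0.2, 0.1]
opening: 0.0577
shift [ 0.0019  0.5369 -0.1776] twist [-0.581 -0.001 -0.002] pos [ 0.2781 -0.3009  0.281 ] t 0.6
```

```bash
python3 -m creep '[{"translation":[0,0.047,-0.015],"twist":[-0.1,0,0],"hand":60},{"translation":[0,0.094,-0.03],"twist":[-0.2,0,0],"hand":60},{"translation":[0,0.14,-0.045],"twist":[-0.3,0,0],"hand":60},{"translation":[0,0.187,-0.06],"twist":[-0.4,0,0],"hand":60},{"translation":[0,0.234,-0.075],"twist":[-0.5,0,0],"hand":60}]'; python3 g.py
```

```text
time: 1.1
tool_pos: [0.3882, -0.079, 0.2814]
tool_rot: [1.885, 1.569, 1.616]
contact_force: [1.2, -0.4, -0.7]
opening: 0.0552
shift [0.0019 0.3127 0.0567] twist [-0.077 -0.    -0.002] pos [ 0.3882 -0.079   0.2814] t 1.1
```

```bash
python3 -m creep '[{"translation":[0,0.048,0.01],"twist":[-0.077,0,0],"hand":60},{"translation":[0,0.095,0.02],"twist":[-0.077,0,0],"hand":60},{"translation":[0,0.143,0.03],"twist":[-0.077,0,0],"hand":60},{"translation":[0,0.19,0.035],"twist":[-0.077,0,0],"hand":60},{"translation":[0,0.238,0.042],"twist":[-0.077,0,0],"hand":60}]'; python3 -m creep '[{"translation":[0,0.04,0.01],"twist":[0,0,0],"hand":60},{"translation":[0,0.075,0.014],"twist":[0,0,0],"hand":60},{"translation":[0,0.075,0.014],"twist":[0,0,0],"hand":60}]'; python3 g.py
python3 - <<'E'
from h import *
c=cam('wrist');im=robot.read_camera('wrist')
for L in [(-62,0,185),(-56,-20,185),(-56,20,185),(-68,-20,185),(-68,20,185),(-35,107,149),(-35,-107,149),(-75,107,149),(-75,-107,149),(0,24,140)]:
    u=proj(w(RACK,L),c)[0];print(L,u.round(0));cv2.circle(im,tuple(int(v) for v in u),2,(255,0,255),1)
cv2.imwrite('pics/w1.png',im)
E
```

```text
time: 1.6
tool_pos: [0.4921, 0.1413, 0.2815]
tool_rot: [2.231, 1.569, 2.039]
contact_force: [0.0, -0.3, 0.6]
opening: 0.0552
time: 1.9
tool_pos: [0.5204, 0.2159, 0.2804]
tool_rot: [2.448, 1.568, 2.26]
contact_force: [-0.3, -0.6, 0.3]
opening: 0.0552
shift [ 0.0003 -0.0073  0.007 ] twist [ 0.005 -0.002 -0.002] pos [0.5204 0.2159 0.2804] t 1.9
(-62, 0, 185) [261. 203.]
(-56, -20, 185) [267. 223.]
(-56, 20, 185) [268. 182.]
(-68, -20, 185) [254. 223.]
(-68, 20, 185) [255. 182.]
(-35, 107, 149) [290.  83.]
(-35, -107, 149) [282. 278.]
(-75, 107, 149) [248.  83.]
(-75, -107, 149) [248. 278.]
(0, 24, 140) [319. 167.]
```

View pics/w1.png

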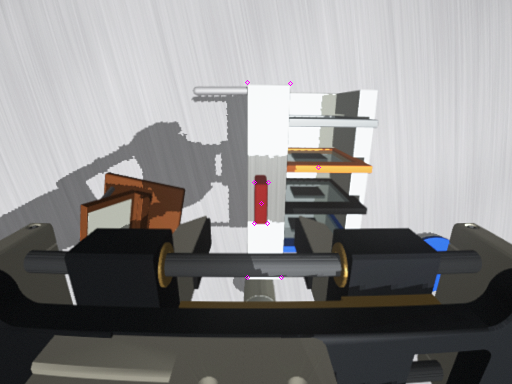

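The wrist view shows the red tab at (261,200), the orange plate at row 168 and the gate's left edge at col 248. All match the projected model to within 1–2 px (about 2 mm). Next I'll grip the tab.

```bash
python3 -m creep '[{"translation":[0.01,-0.008,0.007],"twist":[0,0,0],"hand":60},{"translation":[0.045,-0.008,0.007],"twist":[0,0,0],"hand":60},{"translation":[0.08,-0.008,0.007],"twist":[0,0,0],"hand":60},{"translation":[0.096,-0.008,0.007],"twist":[0,0,0],"hand":60},{"translation":[0.096,-0.008,0.007],"twist":[0,0,0],"hand":60}]' 15
python3 -m creep '[{"translation":[0,0,0],"twist":[0,0,0],"hand":0},{"translation":[0,0,0],"twist":[0,0,0],"hand":0},{"translation":[0,0,0],"twist":[0,0,0],"hand":0},{"translation":[0,0,0],"twist":[0,0,0],"hand":0},{"translation":[0,0,0],"twist":[0,0,0],"hand":0}]' 15; python3 g.py
```

```text
time: 2.45
tool_pos: [0.5235, 0.2024, 0.1814]
tool_rot: [-2.856, 1.562, -3.047]
contact_force: [0.5, -0.5, -0.6]
opening: 0.0551
time: 2.95
tool_pos: [0.5237, 0.2024, 0.1819]
tool_rot: [-2.874, 1.563, -3.065]
contact_force: [-0.8, 0.2, -0.6]
opening: 0.0199
shift [-0.0981  0.0051  0.0006] twist [ 0.002 -0.007  0.002] pos [0.5237 0.2024 0.1819] t 2.95
```

```bash
python3 -m creep '[{"translation":[0,0,0],"twist":[0,0,0],"hand":0},{"translation":[0,0,0],"twist":[0,0,0],"hand":0},{"translation":[0,0,0],"twist":[0,0,0],"hand":0}]' 15; python3 g.py
```

```text
time: 3.25
tool_pos: [0.5241, 0.2024, 0.1822]
tool_rot: [-2.857, 1.564, -3.047]
contact_force: [1.4, -0.8, -0.0]
opening: 0.0118
shift [-0.0979  0.005   0.0003] twist [ 0.002 -0.006  0.002] pos [0.5241 0.2024 0.1822] t 3.25
```

```bash
python3 -m creep '[{"translation":[0,0,-0.012],"twist":[0,0,0],"hand":0},{"translation":[0,0,-0.024],"twist":[0,0,0],"hand":0},{"translation":[0,0,-0.035],"twist":[0,0,0],"hand":0},{"translation":[0,0,-0.042],"twist":[0,0,0],"hand":0},{"translation":[0,0,-0.046],"twist":[0,0,0],"hand":0}]' 15; 
python3 -m creep '[{"translation":[0,0,-0.002],"twist":[0,0,0],"hand":0},{"translation":[0,0,-0.002],"twist":[0,0,0],"hand":0}]' ; python3 g.py
```

```text
time: 3.75
tool_pos: [0.4833, 0.2104, 0.1825]
tool_rot: [-0.102, 1.565, -0.292]
contact_force: [29.5, -5.0, -22.4]
opening: 0.0126
time: 3.95
tool_pos: [0.4838, 0.2103, 0.1824]
tool_rot: [0.004, 1.559, -0.187]
contact_force: [16.6, -2.2, -11.9]
opening: 0.0123
shift [-0.0971  0.0051  0.0431] twist [ 0.002  0.012 -0.   ] pos [0.4838 0.2103 0.1824] t 3.95
```

```bash
cat > g.py <<'E'
from h import *
p=w(RACK,(0,24,260));go(p,tool(1.378))
E
python3 -m creep '[{"translation":[0,0,0],"twist":[0,0,0],"hand":40},{"translation":[0,0,0],"twist":[0,0,0],"hand":40},{"translation":[0,0,0],"twist":[0,0,0],"hand":40},{"translation":[-0.04,0,0],"twist":[0,0,0],"hand":40},{"translation":[-0.09,0,0],"twist":[0,0,0],"hand":40}]' 15; 
python3 g.py
```

```text
time: 4.45
tool_pos: [0.4808, 0.2104, 0.2715]
tool_rot: [-0.409, 1.564, -0.599]
contact_force: [1.1, 0.8, -0.0]
opening: 0.0365
shift [0.0121 0.0294 0.1069] twist [-1.568  0.003  0.007] pos [0.4808 0.2104 0.2715] t 4.45
```

```bash
python3 -m creep '[{"translation":[0,0.006,0.022],"twist":[-0.14,0,0],"hand":40},{"translation":[0,0.012,0.044],"twist":[-0.28,0,0],"hand":40},{"translation":[0,0.018,0.066],"twist":[-0.42,0,0],"hand":40},{"translation":[0,0.024,0.088],"twist":[-0.56,0,0],"hand":40},{"translation":[0,0.029,0.107],"twist":[-0.7,0,0],"hand":40}]'
python3 -m creep '[{"translation":[0,0,0],"twist":[-0.14,0,0],"hand":32},{"translation":[0,0,0],"twist":[-0.28,0,0],"hand":32},{"translation":[0,0,0],"twist":[-0.42,0,0],"hand":32},{"translation":[0,0,0],"twist":[-0.56,0,0],"hand":32},{"translation":[0,0,0],"twist":[-0.7,0,0],"hand":32}]'
python3 -m creep '[{"translation":[0,0,0],"twist":[-0.14,0,0],"hand":32},{"translation":[0,0,0],"twist":[-0.168,0,0],"hand":32},{"translation":[0,0,0],"twist":[-0.168,0,0],"hand":32}]'
python3 g.py;  python3 - <<'E'
from h import *
c=cam('wrist');im=robot.read_camera('wrist')
for L in [(-55,24,140),(55,24,140),(-55,72,140),(55,72,140),(-55,-24,140),(55,-24,140),(-80,107,149),(-80,-107,149),(-101,-20,185),(-101,20,185)]:
    u=proj(w(RACK,L),c)[0];print(L,u.round(0));cv2.circle(im,tuple(int(v) for v in u),2,(255,0,255),1)
cv2.imwrite('pics/w2.png',im)
E
```

```text
time: 4.95
tool_pos: [0.5916, 0.2189, 0.272]
tool_rot: [-1.219, 1.565, -0.703]
contact_force: [0.8, -0.8, -0.2]
opening: 0.0367
time: 5.45
tool_pos: [0.5909, 0.2192, 0.272]
tool_rot: [-2.09, 1.566, -0.867]
contact_force: [0.1, -0.0, 0.5]
opening: 0.0292
time: 5.75
tool_pos: [0.5904, 0.2194, 0.2721]
tool_rot: [-2.351, 1.566, -0.962]
contact_force: [0.2, -0.3, 0.7]
opening: 0.0297
shift [ 0.0121 -0.001  -0.0002] twist [ 0.011 -0.003  0.003] pos [0.5904 0.2194 0.2721] t 5.75
(-55, 24, 140) [253. 132.]
(55, 24, 140) [252. 233.]
(-55, 72, 140) [302. 133.]
(55, 72, 140) [295. 233.]
(-55, -24, 140) [205. 132.]
(55, -24, 140) [209. 232.]
(-80, 107, 149) [342. 108.]
(-80, -107, 149) [115. 106.]
(-101, -20, 185) [198.  78.]
(-101, 20, 185) [249.  79.]
```

View pics/w2.png

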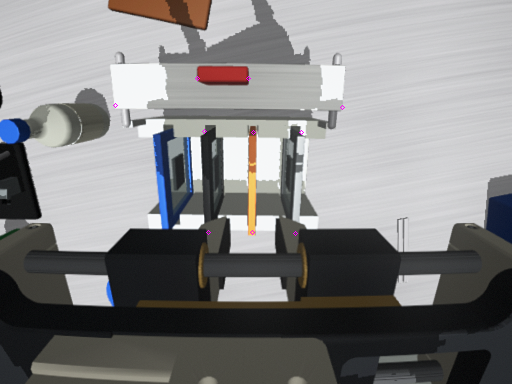

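The gate is open, with its edge at row 107 as predicted for full travel. The orange plate at col 252 is centred between the fingers at about 215 and 288, and both neighbours are outside them. I'll go down and grip.

```bash
python3 -m creep '[{"translation":[0.04,0,0],"twist":[0.011,0,0],"hand":32},{"translation":[0.075,-0.001,0],"twist":[0.011,0,0],"hand":32},{"translation":[0.105,-0.001,0],"twist":[0.011,0,0],"hand":32},{"translation":[0.125,-0.001,0],"twist":[0.011,0,0],"hand":32},{"translation":[0.133,-0.001,0],"twist":[0.011,0,0],"hand":32}]' 30
python3 -m creep '[{"translation":[0,0,0],"twist":[0,0,0],"hand":0},{"translation":[0,0,0],"twist":[0,0,0],"hand":0},{"translation":[0,0,0],"twist":[0,0,0],"hand":0},{"translation":[0,0,0],"twist":[0,0,0],"hand":0},{"translation":[0,0,0],"twist":[0,0,0],"hand":0}]' 30; python3 g.py
```

```text
time: 6.3
tool_pos: [0.5907, 0.2185, 0.1367]
tool_rot: [3.039, 1.566, -1.87]
contact_force: [-1.1, -0.1, 1.0]
opening: 0.0292
time: 6.8
tool_pos: [0.5913, 0.2187, 0.1381]
tool_rot: [-2.684, 1.567, -1.31]
contact_force: [-1.5, -1.2, 4.6]
opening: 0.0079
shift [-1.219e-01 -2.000e-04 -1.000e-04] twist [-0.004 -0.004  0.002] pos [0.5913 0.2187 0.1381] t 6.8
```

```bash
python3 -m creep '[{"translation":[-0.01,0,0],"twist":[0,0,0],"hand":0},{"translation":[-0.03,0,0],"twist":[0,0,0],"hand":0},{"translation":[-0.055,0,0],"twist":[0,0,0],"hand":0},{"translation":[-0.08,0,0],"twist":[0,0,0],"hand":0},{"translation":[-0.105,0,0],"twist":[0,0,0],"hand":0}]'
python3 -m creep '[{"translation":[-0.025,0,0],"twist":[0,0,0],"hand":0},{"translation":[-0.05,0,0],"twist":[0,0,0],"hand":0},{"translation":[-0.075,0,0],"twist":[0,0,0],"hand":0},{"translation":[-0.09,0,0],"twist":[0,0,0],"hand":0},{"translation":[-0.095,0,0],"twist":[0,0,0],"hand":0}]'; python3 g.py;cat > g2.py <<'E'
from h import *
import sys
d=float(sys.argv[1]); tilt=float(sys.argv[2])
# plate bottom centre held 0.128 ahead of TCP; d = clearance along slope above seat
ez=np.array([-np.sin(.35)*np.cos(EASEL[2]),-np.sin(.35)*np.sin(EASEL[2]),np.cos(.35)])
Rt=tool(EASEL[2],tilt)
p=w(EASEL,(3.8,0,46.4))+d*ez-.128*Rt[:,0]
go(p,Rt);print(p)
E
python3 g2.py .12 0
```

```text
time: 7.3
tool_pos: [0.591, 0.219, 0.2446]
tool_rot: [-2.722, 1.567, -1.347]
contact_force: [0.5, 0.5, -1.5]
opening: 0.0077
time: 7.8
tool_pos: [0.5911, 0.2195, 0.3421]
tool_rot: [-2.015, 1.566, -0.641]
contact_force: [0.6, -0.1, -1.3]
opening: 0.0077
shift [ 0.0821 -0.     -0.0002] twist [-0.004 -0.002  0.005] pos [0.5911 0.2195 0.3421] t 7.8
shift [ 0.056  -0.0006 -0.4336] twist [1.542 0.002 0.006] pos [0.5911 0.2195 0.3421] t 7.8
[ 0.5072762  -0.2060661   0.28712473]
```

```bash
python3 -m creep '[{"translation":[0,0,-0.015],"twist":[0.1,0,0],"hand":0},{"translation":[0,0,-0.045],"twist":[0.23,0,0],"hand":0},{"translation":[0,0,-0.08],"twist":[0.36,0,0],"hand":0},{"translation":[0,0,-0.115],"twist":[0.49,0,0],"hand":0},{"translation":[0,0,-0.15],"twist":[0.62,0,0],"hand":0}]'; python3 g2.py .12 0
```

```text
time: 8.3
tool_pos: [0.5609, 0.0712, 0.3418]
tool_rot: [-1.643, 1.567, -0.894]
contact_force: [-0.4, -0.9, -0.0]
opening: 0.0077
shift [ 0.0554 -0.1662 -0.2281] twist [0.917 0.002 0.004] pos [0.5609 0.0712 0.3418] t 8.3
[ 0.5072762  -0.2060661   0.28712473]
```

```bash
python3 -m creep '[{"translation":[0,-0.021,-0.028],"twist":[0.13,0,0],"hand":0},{"translation":[0,-0.042,-0.057],"twist":[0.26,0,0],"hand":0},{"translation":[0,-0.063,-0.086],"twist":[0.39,0,0],"hand":0},{"translation":[0,-0.084,-0.115],"twist":[0.52,0,0],"hand":0},{"translation":[0,-0.105,-0.144],"twist":[0.65,0,0],"hand":0}]'; python3 g2.py .12 0;python3 g2.py .12 .35
```

```text
time: 8.8
tool_pos: [0.5261, -0.105, 0.3417]
tool_rot: [-1.236, 1.568, -1.142]
contact_force: [0.6, -0.5, -1.2]
opening: 0.0078
shift [ 0.0548 -0.0987 -0.0283] twist [0.262 0.001 0.003] pos [ 0.5261 -0.105   0.3417] t 8.8
[ 0.5072762  -0.2060661   0.28712473]
shift [ 0.0625 -0.0873 -0.0707] twist [ 0.259 -0.347 -0.043] pos [ 0.5261 -0.105   0.3417] t 8.8
[ 0.46400102 -0.19874004  0.27936443]
```

```bash
python3 -m creep '[{"translation":[0.0,-0.022,-0.017],"twist":[0.07,-0.09,-0.01],"hand":0},{"translation":[0.0,-0.044,-0.035],"twist":[0.13,-0.175,-0.02],"hand":0},{"translation":[0.01,-0.066,-0.053],"twist":[0.195,-0.26,-0.03],"hand":0},{"translation":[0.03,-0.0873,-0.0707],"twist":[0.259,-0.347,-0.043],"hand":0},{"translation":[0.03,-0.0873,-0.0707],"twist":[0.259,-0.347,-0.043],"hand":0}]'; python3 g2.py .12 .35;  python3 - <<'E'
from h import *
im=robot.read_camera('wrist');c=cam('wrist')
for L in [(0,-60,45),(0,60,45),(-27.4,60,120.2),(-27.4,-60,120.2),(3.8,0,46.4),(65,68,12),(65,-68,12),(-65,68,12)]:
    u=proj(w(EASEL,L),c)[0];cv2.circle(im,tuple(int(v) for v in u),2,(255,0,255),1)
s=robot.read_camera('scene');c=cam('scene')
for L in [(0,-60,45),(0,60,45),(-27.4,60,120.2),(-27.4,-60,120.2),(3.8,0,46.4),(65,68,12),(65,-68,12),(-65,68,12)]:
    u=proj(w(EASEL,L),c)[0];s[int(round(u[1])),int(round(u[0]))]=(255,0,255)
s=cv2.resize(s[60:270,80:240],(400,525),interpolation=cv2.INTER_CUBIC)
o=np.zeros((525,800,3),np.uint8);o[:,400:]=s;o[:300,:400]=cv2.resize(im,(400,300));
cv2.imwrite('pics/w3.png',o)
E
```

```text
time: 9.3
tool_pos: [0.4583, -0.1983, 0.3067]
tool_rot: [0.013, 1.229, -0.161]
contact_force: [-0.4, 0.3, -1.6]
opening: 0.0075
shift [ 0.0276  0.0004 -0.0038] twist [-0.006 -0.008 -0.002] pos [ 0.4583 -0.1983  0.3067] t 9.3
[ 0.46400102 -0.19874004  0.27936443]
```

View pics/w3.png

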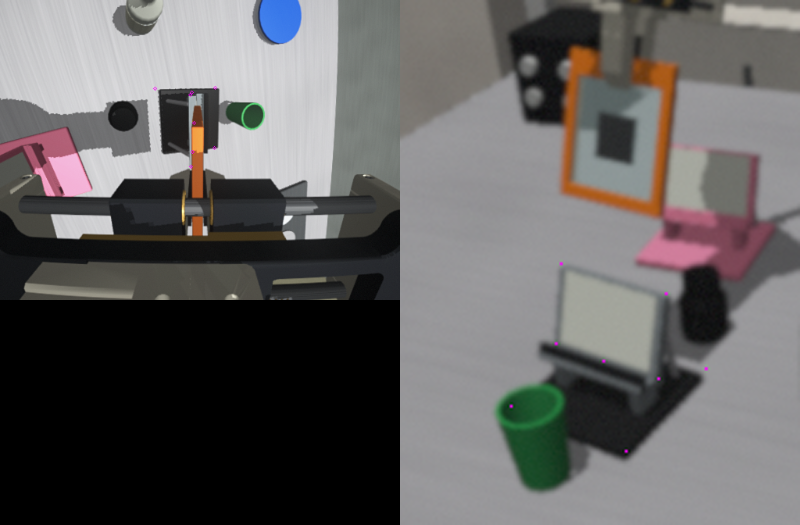

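The wrist view shows the held plate above the easel at about (195,120), with the lens and beaker clear on either side. In the scene overlay, the predicted easel points sit 1–3 px high. I'll enlarge the wrist view to refine the easel pose.

Run:
```python
from h import *
im=robot.read_camera('wrist');c=cam('wrist');cv2.imwrite('pics/w4raw.png',im)
for L in [(0,-60,45),(0,60,45),(-27.4,60,120.2),(-27.4,-60,120.2),(65,68,12),(65,-68,12),(-65,68,12),(-65,-68,12)]:
    u=proj(w(EASEL,L),c)[0];print(L,u.round(1),((u-[190,100])*6.6).round(0))
o=cv2.resize(im[100:190,190:310],(792,594),interpolation=cv2.INTER_CUBIC)
for L in [(0,-60,45),(0,60,45),(-27.4,60,120.2),(-27.4,-60,120.2),(65,68,12),(65,-68,12),(-65,68,12),(-65,-68,12)]:
    u=((proj(w(EASEL,L),c)[0]-[190,100])*6.6).astype(int);cv2.circle(o,tuple(map(int,u)),3,(255,0,255),1)
cv2.imwrite('pics/w4.png',o)
```

```text
(0, -60, 45) [242.8 193.7] [349. 619.]
(0, 60, 45) [242.1 118.6] [344. 123.]
(-27.4, 60, 120.2) [239.8 121.6] [329. 142.]
(-27.4, -60, 120.2) [240.9 212.5] [336. 743.]
(65, 68, 12) [272.5 112.4] [544.  82.]
(65, -68, 12) [270.9 188.7] [534. 585.]
(-65, 68, 12) [195.4 113.1] [36. 87.]
(-65, -68, 12) [200.1 196.6] [ 67. 637.]
```

View pics/w4.png

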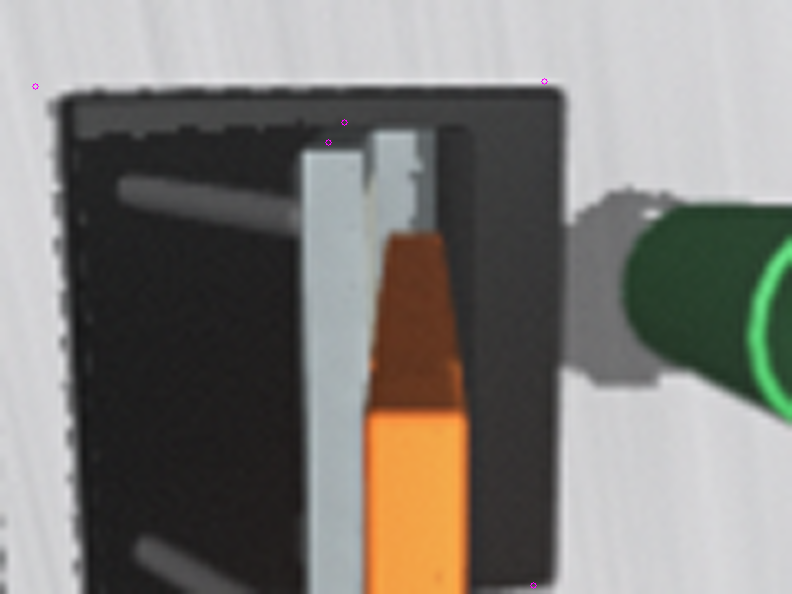

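```bash
cat > fit2.py <<'E'
import fit
from h import *
cw=cam('wrist');s=robot.observe();print(s['time'],s['tool_pos'].round(4),np.array(s['tool_rot']).round(4))
T=R.from_euler('xyz',s['tool_rot']).as_matrix()
X=lambda u,v:(190+u/6.6,100+v/6.6)
for p,o in(((.128,.055,0),X(415,234)),((-.002,.055,0),X(418,410))):
    print('plate',(proj(T@np.array(p)+s['tool_pos'],cw)[0]).round(1),np.round(o,1))
W=[(cw,X(565,88),(65,68,12)),(cw,X(555,583),(65,-68,12)),(cw,X(62,95),(-65,68,12)),(cw,X(365,150),(-27.4,60,120.2))]
for nm,P in(('wrist',W),('top',[e for e in fit.easel if e[0] is fit.ct]),('scene',[e for e in fit.easel if e[0] is fit.cs]),('all',W+fit.easel)):
    x,r=fit.fit(P,(.544,-.212,-.17));print(nm,x.round(4),r.round(1).tolist())
for nm,P in (('rtop',[e for e in fit.rack if e[0] is fit.ct]),('rscene',[e for e in fit.rack if e[0] is fit.cs])):
    x,r=fit.fit(P,(.587,.195,-.19));print(nm,x.round(4),r.round(1).tolist())
E
python3 fit2.py | grep -v '^ '
```

```text
rack [ 0.5868  0.1955 -0.1926] 
easel [ 0.5441 -0.2123 -0.1677] 
9.45 [ 0.4643 -0.1988  0.3125] [-6.0000e-04  1.2199e+00 -1.6800e-01]
plate [252.8 131. ] [252.9 135.5]
plate [253.1 154.7] [253.3 162.1]
wrist [ 0.5505 -0.2148 -0.163 ] [[0.3, -0.3], [0.2, 0.5], [0.2, -0.1], [-0.5, 0.0]]
top [ 0.5416 -0.2128 -0.1627] [[-0.5, 0.9], [0.2, 1.3], [-0.5, 0.2], [0.6, -1.0], [0.1, -1.2]]
scene [ 0.5511 -0.2086 -0.1731] [[0.2, 0.2], [1.3, -1.6], [-0.0, -0.2], [-1.6, 1.1]]
all [ 0.5484 -0.2134 -0.1698] [[-0.7, -0.7], [-1.1, 0.3], [-1.0, -1.1], [-2.0, -1.0], [-0.0, -1.6], [0.6, -0.9], [-0.3, -2.5], [-1.1, -1.1], [-0.1, -2.7], [-1.3, -1.1], [-3.0, 0.1], [0.8, -3.5], [0.4, -4.0]]
rtop [ 0.5847  0.1935 -0.1943] [[0.1, -0.8], [0.5, -1.1], [-1.1, 0.7], [-0.0, 0.8], [0.3, 0.1], [-0.1, 0.0]]
rscene [ 0.5895  0.1965 -0.1892] [[0.4, -0.2], [0.1, 0.0], [-1.3, -0.7], [0.4, 1.1], [-1.1, -0.3], [0.8, -0.2]]
```

```bash
cat > g2.py <<'E'
from h import *
import sys
d,ex=float(sys.argv[1]),float(sys.argv[2])
E=np.array([.5507,-.2148,-.165]);off=np.array([.128,-.0055,0])
Rt=tool(E[2],.35)
p=w(E,(3.8,0,46.4))-d*Rt[:,0]+ex*Rt[:,2]-Rt@off
go(p,Rt);print(robot.observe()['contact_force'].round(1))
E
python3 g2.py .03 .002
```

```text
shift [ 0.1234  0.0041 -0.0032] twist [-0.002  0.001  0.001] pos [ 0.4643 -0.1988  0.3125] t 9.45
[ 0.5  0.3 -0.5]
```

```bash
python3 -m creep '[{"translation":[0.025,0.004,-0.003],"twist":[0,0,0],"hand":0},{"translation":[0.055,0.004,-0.003],"twist":[0,0,0],"hand":0},{"translation":[0.085,0.004,-0.003],"twist":[0,0,0],"hand":0},{"translation":[0.11,0.004,-0.003],"twist":[0,0,0],"hand":0},{"translation":[0.123,0.004,-0.003],"twist":[0,0,0],"hand":0}]'
python3 -m creep '[{"translation":[0,0,0],"twist":[0,0,0],"hand":0}]'
python3 g2.py .03 .002;python3 - <<'E'
from h import *
c=cam('wrist');im=robot.read_camera('wrist');s=robot.read_camera('scene')
f=lambda im,x,y,w,h,W,H:cv2.resize(im[y:y+h,x:x+w],(W,H),interpolation=cv2.INTER_CUBIC)
o=np.hstack([f(im,200,100,80,120,400,600),f(s,120,120,80,120,400,600)])
cv2.imwrite('pics/w5.png',o)
E
```

```text
time: 9.95
tool_pos: [0.5055, -0.2006, 0.1945]
tool_rot: [0.001, 1.221, -0.163]
contact_force: [-0.7, 0.4, -1.0]
opening: 0.0076
time: 10.05
tool_pos: [0.5068, -0.1997, 0.1933]
tool_rot: [0.004, 1.223, -0.158]
contact_force: [-0.3, -0.1, -1.7]
opening: 0.0078
shift [-0.003  -0.0022 -0.0018] twist [ 0.003 -0.003 -0.002] pos [ 0.5068 -0.1997  0.1933] t 10.05
[-0.3 -0.1 -1.7]
```

View pics/w5.png

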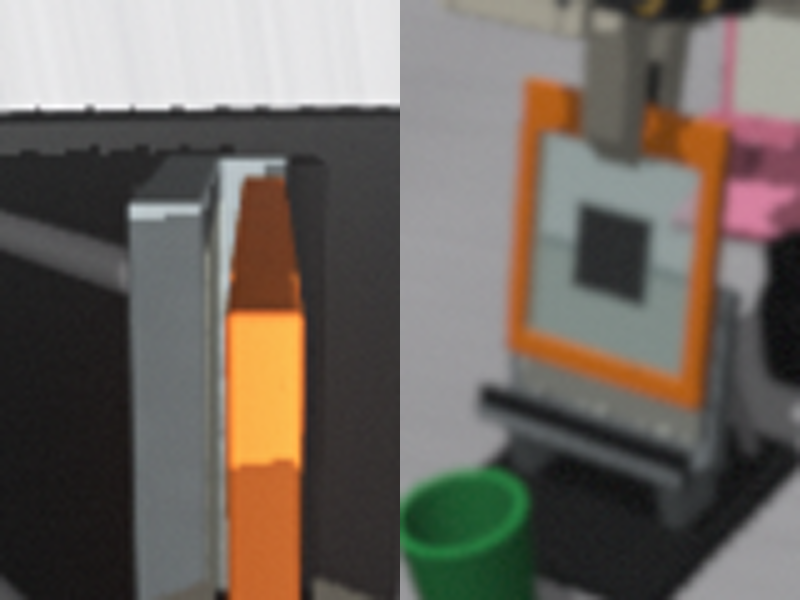

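The wrist crop shows the plate parallel to the panel with a small gap, its lower +y corner at (265,178), the ledge end at (250,157) and the panel's top corner at (205,205). In the scene crop the plate's lower corners at (507,350) and (697,407) sit evenly over the white face (512 to 703). Now a numeric check of the centring and gap.

```bash
python3 - <<'E'
from h import *
s=robot.observe();T=R.from_euler('xyz',s['tool_rot']).as_matrix();c=cam('wrist')
def at(uv,x):
    o,v=ray([(200+uv[0]/5,100+uv[1]/5)],c);o=T.T@(o-s['tool_pos']);v=T.T@v[0];return (o+v*(x-o[0])/v[0]).round(4)
print('plate bottom +y corners',at((243,178),.128),at((288,178),.128),'top',at((228,311),-.002),at((301,311),-.002))
print('ledge end, panel side/lip side',at((218,158),.156),at((286,158),.156))
print('panel top +y front/back',at((205,205),.076),at((131,205),.076),'panel base',at((222,158),.156))
E
python3 g2.py 0 .002
```

```text
plate bottom +y corners [ 0.128   0.0506 -0.0041] [0.128  0.0506 0.0047] top [-0.002   0.0511 -0.0038] [-0.002   0.0511  0.0036]
ledge end, panel side/lip side [ 0.156   0.0519 -0.0098] [0.156  0.0519 0.0048]
panel top +y front/back [ 0.076   0.0519 -0.0093] [ 0.076   0.0519 -0.021 ] panel base [ 0.156   0.0519 -0.009 ]
shift [ 0.0286 -0.0017 -0.0026] twist [ 0.002  0.    -0.001] pos [ 0.5069 -0.2002  0.1951] t 10.15
[ 0.4  0.7 -1.3]
```

```bash
python3 -m creep '[{"translation":[0,-0.003,-0.0026],"twist":[0,0,0],"hand":0},{"translation":[0.006,-0.003,-0.0026],"twist":[0,0,0],"hand":0},{"translation":[0.014,-0.003,-0.0026],"twist":[0,0,0],"hand":0},{"translation":[0.02,-0.003,-0.0026],"twist":[0,0,0],"hand":0},{"translation":[0.023,-0.003,-0.0026],"twist":[0,0,0],"hand":0}]'
python3 g2.py 0 .002
python3 -m creep '[{"translation":[0.001,0,0],"twist":[0,0,0],"hand":0},{"translation":[0.002,0,0],"twist":[0,0,0],"hand":0}]'
python3 g2.py 0 .002
```

```text
time: 10.65
tool_pos: [0.5117, -0.2039, 0.1718]
tool_rot: [0.002, 1.222, -0.161]
contact_force: [-0.1, -0.1, -1.5]
opening: 0.0075
shift [0.0048 0.0012 0.0004] twist [ 0.002 -0.001 -0.001] pos [ 0.5117 -0.2039  0.1718] t 10.65
[-0.1 -0.1 -1.5]
time: 10.85
tool_pos: [0.5124, -0.204, 0.1696]
tool_rot: [0.002, 1.222, -0.16]
contact_force: [0.1, 0.5, -1.8]
opening: 0.0076
shift [0.0026 0.0011 0.0005] twist [ 0.002 -0.001 -0.002] pos [ 0.5124 -0.204   0.1696] t 10.85
[ 0.1  0.5 -1.8]
```

```bash
python3 -m creep '[{"translation":[0.001,0,0],"twist":[0,0,0],"hand":0},{"translation":[0.002,0,0],"twist":[0,0,0],"hand":0}]'
python3 -m creep '[{"translation":[0.001,0,0],"twist":[0,0,0],"hand":0},{"translation":[0.0015,0,0],"twist":[0,0,0],"hand":0}]'
python3 g2.py 0 .002
```

```text
time: 11.05
tool_pos: [0.5132, -0.204, 0.1681]
tool_rot: [0.003, 1.221, -0.16]
contact_force: [-4.3, 4.0, 9.6]
opening: 0.0077
time: 11.25
tool_pos: [0.5136, -0.2039, 0.1681]
tool_rot: [0.002, 1.22, -0.16]
contact_force: [-9.7, 4.0, 16.3]
opening: 0.0074
shift [ 0.0008  0.0008 -0.0001] twist [ 0.003  0.    -0.002] pos [ 0.5136 -0.2039  0.1681] t 11.25
[-9.7  4.  16.3]
```

```bash
python3 -m creep '[{"translation":[-0.001,0,0],"twist":[0,0,0],"hand":0},{"translation":[-0.001,0,-0.0015],"twist":[0,0,0],"hand":0},{"translation":[-0.001,0,-0.003],"twist":[0,0,0],"hand":0},{"translation":[-0.001,0,-0.003],"twist":[0,0,0],"hand":0}]'
python3 g2.py 0 .000;python3 - <<'E'
from h import *
c=cam('wrist');im=robot.read_camera('wrist');s=robot.read_camera('scene')
f=lambda im,x,y,w,h,W,H:cv2.resize(im[y:y+h,x:x+w],(W,H),interpolation=cv2.INTER_CUBIC)
o=np.hstack([f(im,200,100,80,120,400,600),f(s,120,120,80,120,400,600)])
cv2.imwrite('pics/w6.png',o)
E
```

```text
time: 11.65
tool_pos: [0.5102, -0.2033, 0.1676]
tool_rot: [0.003, 1.221, -0.16]
contact_force: [0.7, 0.0, -2.1]
opening: 0.0078
shift [0.0015 0.0008 0.0013] twist [ 0.003 -0.    -0.002] pos [ 0.5102 -0.2033  0.1676] t 11.65
[ 0.7  0.  -2.1]
```

View pics/w6.png

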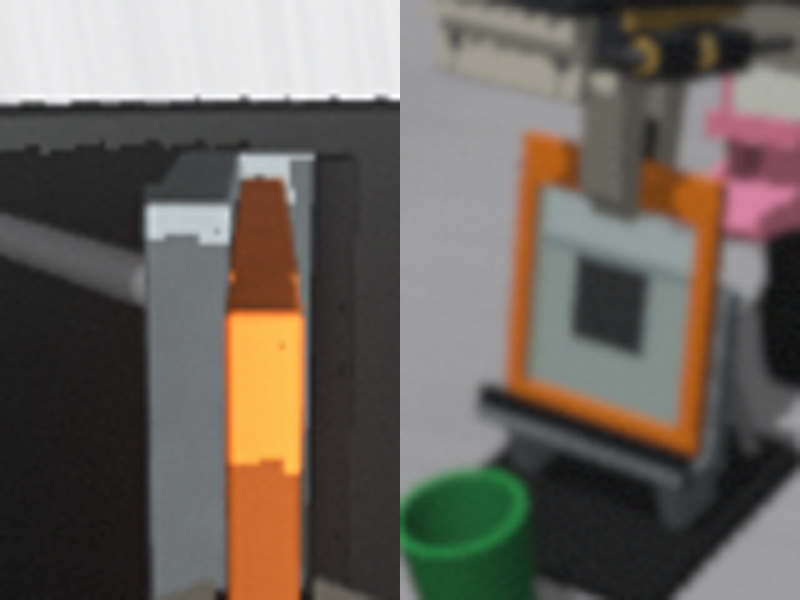

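Run:
```python
from h import *
s=robot.observe();T=R.from_euler('xyz',s['tool_rot']).as_matrix();c=cam('wrist')
def at(uv,x):
    o,v=ray([(200+uv[0]/5,100+uv[1]/5)],c);o=T.T@(o-s['tool_pos']);v=T.T@v[0];return (o+v*(x-o[0])/v[0]).round(4)
print('plate bottom +y',at((243,180),.128),at((284,180),.128))
print('ledge end',at((240,153),.128),at((315,153),.128))
print('panel top front',at((230,203),.048),at((147,203),.048))
```

```text
plate bottom +y [ 0.128   0.0502 -0.0041] [0.128  0.0502 0.004 ]
ledge end [ 0.128   0.0554 -0.0046] [0.128  0.0554 0.01  ]
panel top front [ 0.048   0.0558 -0.0047] [ 0.048   0.0558 -0.0161]
```

Same-depth comparison: the plate edge is 5.2 mm inside the ledge end (5.0 is ideal) and the gap to the panel is about 0.6 mm, so it's centred and nearly flush. I'll lower it 1.5 mm, release and retreat.

```bash
python3 -m creep '[{"translation":[0.0015,0,-0.0005],"twist":[0,0,0],"hand":0},{"translation":[0.0015,0,-0.0005],"twist":[0,0,0],"hand":0},{"translation":[0.0015,0,-0.0005],"twist":[0,0,0],"hand":35},{"translation":[0.0015,0,-0.0005],"twist":[0,0,0],"hand":35},{"translation":[0.0015,0,-0.0005],"twist":[0,0,0],"hand":35}]'
python3 -m creep '[{"translation":[0,0,0],"twist":[0,0,0],"hand":35},{"translation":[-0.01,0,0],"twist":[0,0,0],"hand":35},{"translation":[-0.03,0,0],"twist":[0,0,0],"hand":35},{"translation":[-0.065,0,0],"twist":[0,0,0],"hand":35},{"translation":[-0.1,0,0],"twist":[0,0,0],"hand":35}]'
cat > g.py <<'E'
from h import *
p=w(RACK,(-107,0,300));go(p,tool(-.1926))
E
python3 g.py;python3 - <<'E'
from h import *
im=robot.read_camera('wrist');s=robot.read_camera('scene')
f=lambda im,x,y,w,h,W,H:cv2.resize(im[y:y+h,x:x+w],(W,H),interpolation=cv2.INTER_CUBIC)
o=np.hstack([f(im,180,80,107,160,400,600),f(s,110,110,93,140,400,600)])
cv2.imwrite('pics/w7.png',o)
E
```

```text
time: 12.25
tool_pos: [0.5106, -0.2035, 0.1662]
tool_rot: [0.002, 1.221, -0.16]
contact_force: [-0.3, -0.7, -0.2]
opening: 0.0271
time: 12.75
tool_pos: [0.4759, -0.1978, 0.2613]
tool_rot: [0.002, 1.222, -0.16]
contact_force: [0.5, 0.2, 0.4]
opening: 0.0323
shift [-0.0569  0.4094 -0.0442] twist [ 0.03   0.349 -0.006] pos [ 0.4759 -0.1978  0.2613] t 12.75
```

View pics/w7.png

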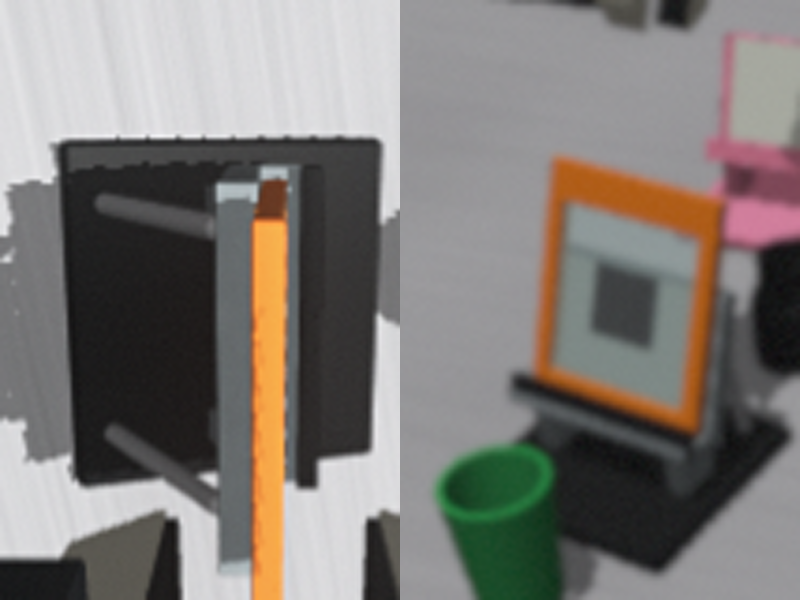

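The plate stands upright and flush on the panel: the wrist crop shows it parallel with even margins, and in the scene crop it rests behind the lip. The lens, beaker and bottle are undisturbed. I'm going back to the gate.

```bash
python3 -m creep '[{"translation":[-0.045,0.01,-0.005],"twist":[0,0.05,0],"hand":40},{"translation":[-0.057,0.055,-0.01],"twist":[0.01,0.13,0],"hand":40},{"translation":[-0.057,0.1,-0.015],"twist":[0.015,0.21,0],"hand":40},{"translation":[-0.057,0.145,-0.02],"twist":[0.02,0.28,0],"hand":40},{"translation":[-0.057,0.19,-0.025],"twist":[0.03,0.349,0],"hand":40}]'
python3 g.py
```

```text
time: 13.35
tool_pos: [0.4651, -0.0027, 0.3096]
tool_rot: [0.145, 1.563, -0.047]
contact_force: [1.0, 0.5, -0.2]
opening: 0.0363
shift [ 0.0096  0.2178 -0.0255] twist [ 0.     0.007 -0.001] pos [ 0.4651 -0.0027  0.3096] t 13.35
```

```bash
python3 -m creep '[{"translation":[0.0,0.045,-0.005],"twist":[0,0.007,0],"hand":40},{"translation":[0,0.09,-0.01],"twist":[0,0.007,0],"hand":40},{"translation":[0,0.135,-0.014],"twist":[0,0.007,0],"hand":40},{"translation":[0,0.18,-0.019],"twist":[0,0.007,0],"hand":40},{"translation":[0,0.213,-0.023],"twist":[0,0.007,0],"hand":40}]'
python3 -m creep '[{"translation":[0,0,0],"twist":[0,0,0],"hand":40}]'
python3 g.py
python3 - <<'E'
from h import *
c=cam('wrist');im=robot.read_camera('wrist')
s=robot.observe();print(s['tool_pos'])
m=(im[...,2]>110)&(im[...,1]<60)&(im[...,0]<60);ys,xs=np.nonzero(m[:250]);print('red',xs.min(),xs.max(),ys.min(),ys.max(),np.median(xs))
for L in [(-101,-20,185),(-101,20,185),(-113,-20,185),(-113,20,185)]:print(proj(w(RACK,L),c)[0].round(1))
o,v=ray([(np.median(xs),np.median(ys))],c);print(o+v[0]*(.180-o[2])/v[0][2])
E
```

```text
time: 13.85
tool_pos: [0.4829, 0.2134, 0.3092]
tool_rot: [1.747, 1.57, 1.556]
contact_force: [0.8, -0.8, -0.6]
opening: 0.0368
time: 13.95
tool_pos: [0.4825, 0.2168, 0.3085]
tool_rot: [2.138, 1.569, 1.951]
contact_force: [0.0, -0.1, -0.0]
opening: 0.0365
shift [ 0.0085 -0.001  -0.0005] twist [ 0.006 -0.001 -0.002] pos [0.4825 0.2168 0.3085] t 13.95
[0.48240722 0.21521336 0.30843467]
red 250 260 170 205 255.0
[258.4 206. ]
[258.9 168.4]
[246.8 206. ]
[246.8 168.3]
[0.48393971 0.21462276 0.18      ]
```

```bash
python3 -m creep '[{"translation":[0.04,-0.002,0.002],"twist":[0,0,0],"hand":40},{"translation":[0.075,-0.003,0.002],"twist":[0,0,0],"hand":40},{"translation":[0.105,-0.003,0.002],"twist":[0,0,0],"hand":40},{"translation":[0.122,-0.003,0.002],"twist":[0,0,0],"hand":40},{"translation":[0.123,-0.003,0.002],"twist":[0,0,0],"hand":40}]' 15
python3 -m creep '[{"translation":[0,0,0],"twist":[0,0,0],"hand":0},{"translation":[0,0,0],"twist":[0,0,0],"hand":0},{"translation":[0,0,0],"twist":[0,0,0],"hand":0},{"translation":[0,0,0],"twist":[0,0,0],"hand":0},{"translation":[0,0,0],"twist":[0,0,0],"hand":0}]' 15; 
python3 g.py
```

```text
time: 14.5
tool_pos: [0.4823, 0.2103, 0.1831]
tool_rot: [-2.838, 1.564, -3.027]
contact_force: [-1.0, -0.3, 0.3]
opening: 0.037
time: 15.0
tool_pos: [0.484, 0.21, 0.1842]
tool_rot: [-2.556, 1.569, -2.745]
contact_force: [4.4, -1.9, -1.0]
opening: 0.012
shift [-0.1158  0.0053 -0.0035] twist [ 0.003 -0.002  0.001] pos [0.484  0.21   0.1842] t 15.0
```

```bash
python3 -m creep '[{"translation":[0,0,0.01],"twist":[0,0,0],"hand":0},{"translation":[0,0,0.02],"twist":[0,0,0],"hand":0},{"translation":[0,0,0.03],"twist":[0,0,0],"hand":0},{"translation":[0,0,0.037],"twist":[0,0,0],"hand":0},{"translation":[0,0,0.042],"twist":[0,0,0],"hand":0}]'
python3 g.py
python3 -m creep '[{"translation":[0,0,0.002],"twist":[0,0,0],"hand":0},{"translation":[0,0,0.004],"twist":[0,0,0],"hand":0},{"translation":[0,0,0.004],"twist":[0,0,0],"hand":0}]'
python3 g.py
```

```text
time: 15.5
tool_pos: [0.5261, 0.2017, 0.1842]
tool_rot: [-2.442, 1.569, -2.632]
contact_force: [-3.9, -1.2, 1.5]
opening: 0.0119
shift [-0.1158  0.0055 -0.0464] twist [ 0.003 -0.002  0.001] pos [0.5261 0.2017 0.1842] t 15.5
time: 15.8
tool_pos: [0.5284, 0.2013, 0.1842]
tool_rot: [-2.82, 1.565, -3.009]
contact_force: [-10.7, -0.0, 5.0]
opening: 0.0121
shift [-0.1156  0.0054 -0.0492] twist [ 0.003 -0.006  0.002] pos [0.5284 0.2013 0.1842] t 15.8
```

```bash
python3 -m creep '[{"translation":[0,0,0.003],"twist":[0,0,0],"hand":0},{"translation":[0,0,0.003],"twist":[0,0,0],"hand":0},{"translation":[0,0,0.003],"twist":[0,0,0],"hand":0}]'
python3 g.py
```

```text
time: 16.1
tool_pos: [0.5285, 0.2013, 0.1841]
tool_rot: [-2.903, 1.559, -3.092]
contact_force: [-14.5, 1.6, 6.4]
opening: 0.0121
shift [-0.1153  0.0053 -0.05  ] twist [ 0.004 -0.012  0.003] pos [0.5285 0.2013 0.1841] t 16.1
```

```bash
python3 -m creep '[{"translation":[0,0,0],"twist":[0,0,0],"hand":40},{"translation":[0,0,0],"twist":[0,0,0],"hand":40},{"translation":[0,0,0],"twist":[0,0,0],"hand":40},{"translation":[-0.04,0,0],"twist":[0,0,0],"hand":40},{"translation":[-0.085,0,0],"twist":[0,0,0],"hand":40}]'
python3 -m creep '[{"translation":[-0.03,-0.02,-0.03],"twist":[0,0,0],"hand":40},{"translation":[-0.05,-0.03,-0.07],"twist":[0,0,0],"hand":40},{"translation":[-0.05,-0.03,-0.1],"twist":[0,0,0],"hand":40},{"translation":[-0.05,-0.03,-0.1],"twist":[0,0,0],"hand":40}]'
python3 - <<'E'
from h import *
s=robot.read_camera('scene');t=robot.read_camera('top')
f=lambda im,x,y,w,h,W,H:cv2.resize(im[y:y+h,x:x+w],(W,H),interpolation=cv2.INTER_CUBIC)
o=np.vstack([f(s,90,140,330,210,800,350)[:350],np.hstack([f(t,105,75,260,182,357,250),f(s,265,160,160,90,443,250)])])
cv2.imwrite('pics/w8.png',o);print(o.shape)
E
```

```text
time: 16.6
tool_pos: [0.5292, 0.201, 0.2686]
tool_rot: [-2.859, 1.555, -3.048]
contact_force: [0.7, 1.0, 1.2]
opening: 0.0365
time: 17.0
tool_pos: [0.4241, 0.1908, 0.3218]
tool_rot: [-2.919, 1.558, -3.107]
contact_force: [0.0, -0.1, -0.8]
opening: 0.0365
(600, 800, 3)
```

View pics/w8.png

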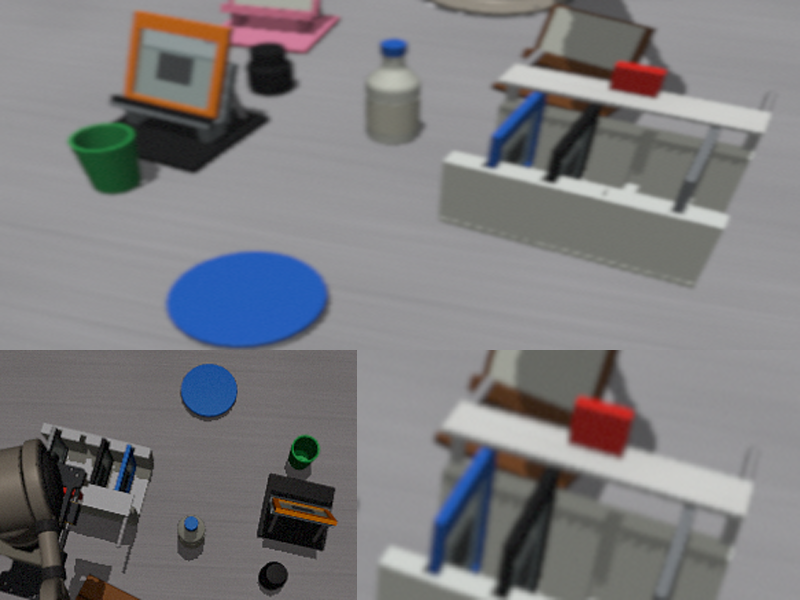

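The final view shows the orange plate leaning on the easel at (178,65) with the gate back over the three remaining plates. The bottle, lens, beaker and box look unmoved. A last numeric comparison with the first picture, then hand in.

Run:
```python
from h import *
a=cv2.imread('pics/scene0.png');b=robot.read_camera('scene')
def cen(im,f,box):
    x0,y0,x1,y1=box;q=im[y0:y1,x0:x1].astype(int);ys,xs=np.nonzero(f(q[...,0],q[...,1],q[...,2]));return (xs.mean()+x0).round(2),(ys.mean()+y0).round(2),len(xs)
red=lambda B,G,R:(R>110)&(G<60)&(B<60);grn=lambda B,G,R:(G>R+30)&(G>B+20);blu=lambda B,G,R:(B>R+70)
for n,f,bx in(('tab',red,(330,165,380,210)),('beaker',grn,(110,205,160,265)),('cap',blu,(240,160,265,180)),('box',blu,(150,280,240,360)),('lens',lambda B,G,R:(B<50),(188,160,215,190)),('blue pl',blu,(280,190,318,240))):print(n,cen(a,f,bx),cen(b,f,bx))
```

```text
tab (np.float64(353.99), np.float64(183.58), 146) (np.float64(354.12), np.float64(183.92), 169)
beaker (np.float64(133.6), np.float64(232.33), 860) (np.float64(133.6), np.float64(232.35), 862)
cap (np.float64(251.85), np.float64(167.21), 62) (np.float64(251.87), np.float64(167.27), 63)
box (np.float64(191.31), np.float64(319.05), 2944) (np.float64(191.33), np.float64(319.03), 2943)
lens (np.float64(200.72), np.float64(179.02), 345) (np.float64(200.74), np.float64(178.99), 344)
blue pl (np.float64(302.98), np.float64(209.79), 168) (np.float64(302.28), np.float64(211.15), 173)
```

```bash
python3 -c "
from cell import robot
print(robot.hand_in())"
```

```text
the job is handed in; nothing more can be done
None
```

I opened the gate, set the orange plate on the easel's ledge, pushed the gate shut again and handed the job in at about 17 s. No verdict was reported.

- **Plate:** It went straight from rack to easel without being dropped, and stands right way up against the light panel. The last check before release put it within about 0.2 mm of centre along the ledge, with about 0.6 mm still open to the panel. After release the pictures show it flush and parallel.
- **Gate:** I drew it open against its stop, and pushed it shut against the other stop with about 15 N. In the scene picture the tab is back within 0.4 px of its starting place.
- **Everything else:** The bottle, beaker, lens and wafer box are within 0.1 px of where they started. The other three plates are still in their slots.

Two checks disagreed:
- **Top camera:** It put the easel about 9 mm and the rack about 5 mm nearer the robot than the scene camera did. The wrist camera agreed with the scene camera on the easel's x, so I placed the plate using the wrist view. Because of this the plate was held about 5 mm off its middle, and I corrected for that when placing it.
- **Blue plate:** Its colour centre differs by 1.4 px between the first and last pictures. I put this down to changed shadows, since nothing touched it.

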